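# Open the nozzle lockbox with its number wheels

### The arm

A 6-joint arm with a two-finger parallel gripper is mounted at the origin on a cart in front of the work surface, level with it; the furniture and walls round the work are solid. World frame = base frame: x ahead of the robot, y to its left, z up, the work surface at z = 0. Lengths are in mm, angles in rad, forces in N, time in s.
With the tool pointing down it reaches from about 350 to 975 mm from the base axis. Payload 7.1 kg.
Tool frame: the origin (TCP) lies at the very end of the fingers, on their centre line; the grasp point (between the pads) lies 19 mm behind it; z points along the fingers, y is the direction in which the jaws open and shut (so a half turn about z gives the same grasp; the last joint's range is limited). The gripper opens to 88 mm and grips with 3 to 60 N. Pads are 20 mm wide; open, the fingers measure 115 mm over their backs; the gripper's body (75 mm by 178 mm) begins 61 mm behind the grasp point.
Start: joints at [-1.301, 0.423, 1.63, -0, 1.089, -0.019], TCP at [178.019, -599.094, 192.975] pointing down, gripper open.
Joint ranges: [-3, 3], [-0.9, 2.11], [0.09, 2.58], [-1.31, 4.45], [0.11, 2.69], [-2.54, 2.54]. Speed limits (rad/s): [2.39, 2.39, 3.01, 3.14, 3.14, 3.14].

### API

Orientations are given as a rotation vector (axis times angle).
In Python, from workcell import monitor, vision, order, find_in, regions_of, place_of gives the robot as it stands. The module is installed in compiled form; this text tells all that it offers.
- The arm moves only by the tool carry_out, never from a script. Its argument "targets" is a list of rows, each a list of 3 entries, a list of its own where there are three numbers: the turn, a rotation vector about the world's x, y, z in degrees, then the shift along the world's x, y, z in mm, then the finger opening in mm, from 0 to 87.8. In form: [[[rx, ry, rz], [x, y, z], hand], ...]. A call has 1 to 10 rows; each row is the pose to reach, as a shift and turn from the pose commanded when the call began; what a row does not reach only later rows make up. A row lasts 1/12 s, in which the tool goes at most 41.7 mm and 7.16 degrees, less where a joint would pass 70% of its speed; a pose out of reach is approached as far as the arm can. A call with a gripper value outside its range is refused whole. The fingers move at their own pace and stop on an object; the grip force is fixed at half the most. Time passes only in rows, so rows that repeat a pose let the fingers close. It gives the time, the measured TCP pose, the force and the opening at its end, in the units of the state.
- monitor.get_obs(): the state, without advancing time (a new reading comes with each control period).
- vision.get_image(name): name is "scene" or "top" or "wrist"; returns the picture (480x640x3 uint8, red, green, blue); there is no depth.
- vision.camera_model(name): a dict with "K" (3x3 intrinsics, pixels), "rvec" (rotation vector, rad) and "tvec" (3), from world to camera coordinates, as OpenCV has them. Camera axes: x right, y down, z forward; pixel columns grow to the right and rows downward; lengths in mm; the calibration is good to about 2 mm. A picture is of the moment at which its call begins: read the wrist's pose just before it. camera_model takes no time and is no camera call; for the wrist camera it gives the pose at the moment of the call.
- order.close_job(): hands the job in, once; it reports no verdict.
Trained networks look in the newest picture that a camera, given by its name, has taken for a name from the list of things; names that differ only in an ending like _2 or _b are one class to them, and where a whole thing is asked for, a point or a joint stands for the part that bears it (a point fixed in the world has none). Each returns a list of dicts, best first, with "confidence" (0 to 1); they miss things now and then, are a little off and sometimes report something else, mostly with a low value. They report only what shows in the picture. A call takes as long as a camera call.
- find_in(query, camera): "point" ([x, y, z] in mm, in the coordinates of the camera as it stood for that picture, good to about 4 mm: the middle of the surface that is visible of it).
- regions_of(query, camera): "mask" (480x640 bool, what is visible of it).
- place_of(query, camera): "point" ([x, y, z] in mm, in the coordinates of the camera as it stood for that picture, good to about 4 mm: a listed point, or the origin of a listed thing).
The state is a dict: "t": time; "qpos": joint angles; "qvel": joint speeds; "joint_torque": joint torques, N m; "ee_pos": TCP position; "orientation": TCP orientation; "ft_force": force on the tool from outside, world axes, zero at the start; "moment": the same for the moment, N m; "width": finger opening in mm.
Only numpy, scipy, OpenCV 4.12 (cv2) and the standard library are available. Lean on these libraries where they do the work, as an engineer would, in place of code of your own. Each camera call takes 0.05 s, during which the arm holds its last target.

### The job

Open the lockbox: roll the number wheels, pressing only lightly on them, until 3-7-5 from left to right stands at the very top of the wheels, each digit centred there between its red marks; the middle wheel already has 7 on top and must not be turned. Then, with the code showing, slide the lid to the right as far as it goes, let go, and leave the other things on the table where they are.

Things in the scene. Friction and masses are not known exactly. Their poses are not given: they have to be found in the camera images.
- lockbox: steel lockbox fixed to the table, 200 x 200 mm. Origin at the centre of its underside on the table; x points from its front (robot side) to its back, y to its left, z up. Front half: compartment under a sliding aluminium lid, lid top at z = 73 mm. Back half: grey lock head with three white wheels with black digits
- lock_head: grey lock head at the back of the lockbox, 88 mm (x) x 200 mm (y), flat top at z = 75 mm with 7 mm high red index marks beside each wheel; origin at box x = +55, y = 0, z = 0 mm, same axes. Carries three wheels, 60 mm diameter, 18 mm wide, axles along y. A finger pressed on a wheel's top and drawn along x rolls it, 30 mm a radian. More than 16 N of contact force on the head or a wheel damages it
- top_left (a point): nominal top of the left wheel, fixed on the lock head at lock_head x = 0, y = +44, z = 93 mm. The real top of each wheel lies up to 5 mm higher or lower; this is not measured, so feel for it
- top_middle (a point): nominal top of the middle wheel, at lock_head x = 0, y = 0, z = 93 mm; the same 5 mm applies
- top_right (a point): nominal top of the right wheel, at lock_head x = 0, y = -44, z = 93 mm; the same 5 mm applies. Every wheel is sprung: it sinks about 1 mm per 4.5 N of downward press, up to 8 mm. It takes about 2 N along the rim to turn it, so a press of some 4 to 8 N is right; less may slip
- wheel_left (a joint): left number wheel. Its value is the digit at the index line (the wheel's highest line, between two red marks) times 0.6283 rad: 0 shows 0, 1.885 shows 3. It grows as the wheel's top rolls toward the box's front (box -x), falls as it rolls toward box +x; end stops just below 0 and above 9, so it cannot go round. It stays where it is left.
- wheel_middle (a joint): middle number wheel. Its value is the digit at the index line (the wheel's highest line, between two red marks) times 0.6283 rad: 0 shows 0, 4.398 shows 7. It grows as the wheel's top rolls toward the box's front (box -x), falls as it rolls toward box +x; end stops just below 0 and above 9, so it cannot go round. It stays where it is left.
- wheel_right (a joint): right number wheel. Its value is the digit at the index line (the wheel's highest line, between two red marks) times 0.6283 rad: 0 shows 0, 3.142 shows 5. It grows as the wheel's top rolls toward the box's front (box -x), falls as it rolls toward box +x; end stops just below 0 and above 9, so it cannot go round. It stays where it is left.
- lid (a joint): travel of the lid to the right (box -y) in m: 0 closed, 0.06 fully open at its stop. About 3 N moves it; it stays where it is left. Inside, the wheels block it after about 2 mm unless all three show the code
- lid_grip (a point): middle of the top edge of the lid's black upright grip, a fin 40 mm long (x) x 10 mm thick (y) that rises 27 mm above the lid, top at z = 100.5 mm; with the lid closed it lies at box x = -42, y = 0; it moves with the lid
- ring_0: plain steel ring mould, 69 mm across, 45 mm high; a bystander; origin at the centre of its underside
- ring_1: plain steel ring mould, 61 mm across, 40 mm high; a bystander; origin at the centre of its underside
- prep_bowl_0: small steel bowl, 110 mm across, 42 mm high; a bystander; origin at the centre of its underside
- squeeze_0: white squeeze bottle with a cone tip, 58 mm across, 208 mm high; a bystander; origin at the centre of its underside
- fig_0: dark ripe fig, about 55 mm across; a bystander; origin at the centre of its underside
- tape_1: roll of tan tape lying flat, 98 mm across, 25 mm high; a bystander; origin at the centre of its underside

How it is judged:
By the outcome, as a careful person would: the job done as asked, in the order asked, and still so for the second after the job is handed in, with the robot touching nothing.
It also fails if it takes over 64 s, if anything falls off the work surface, if the arm or the gripper's body presses on something with over 40 N, if the wrist force passes 120 N, or if a joint passes its speed limit or range.

## Working session

There is one attempt and no reset: what is moved stays moved. The work goes in short steps, Python scripts to look and compute and a tool call to move; the robot and the scene stay as the last step left them, time stands still between calls to the robot, and variables do not carry over. Pictures are saved under pics/ and viewed, and the job is handed in when it is done.

Besides the shell and the picture viewer there is one more tool, called after "Request:" in YAML: its name, and indented under it one key for each argument. carry_out: Moves the arm, as the interface text tells. Its arguments: {"type":"object","properties":{"targets":{"type":"array","items":{"type":"array"}}},"required":["targets"]}

```bash
mkdir -p pics
cat > h.py <<'E'
import numpy as np, cv2
from workcell import monitor, vision, order, find_in, regions_of, place_of
def cam(n):
    m=vision.camera_model(n); R=cv2.Rodrigues(np.array(m["rvec"],float))[0]
    return np.array(m["K"],float),R,np.array(m["tvec"],float).ravel()
def c2w(n,p):
    K,R,t=cam(n); return R.T@(np.array(p)-t)
def proj(n,P):
    K,R,t=cam(n); c=R@np.array(P,float)+t; u=K@c; return u[:2]/u[2]
def ray_z(n,uv,z):
    K,R,t=cam(n); d=R.T@np.linalg.solve(K,[uv[0],uv[1],1]); o=-R.T@t
    return o+d*(z-o[2])/d[2]
def snap(n,f):
    im=vision.get_image(n); cv2.imwrite(f"pics/{f}.png",cv2.cvtColor(im,cv2.COLOR_RGB2BGR)); return im
E
python3 - <<'E'
from h import *
np.set_printoptions(precision=1,suppress=True)
o=monitor.get_obs(); print(o["t"],o["ee_pos"],o["orientation"],o["ft_force"],o["width"])
for n in("scene","top"):
    snap(n,n+"0")
    for q in("lockbox","lock_head","top_left","top_middle","top_right","lid_grip"):
        try:
            r=place_of(q,n); print(n,q,[(c2w(n,d["point"]),round(d["confidence"],2)) for d in r[:2]])
        except Exception as e: print(q,e)
print(monitor.get_obs()["t"])
E
```

```text
0.0 [ 177.8 -598.6  192.2] [-3.1 -0.5  0. ] [-0.1 -0.7  0.7] 87.94754538124458
scene lockbox [(array([573.2,  -3.7,   0.3]), 0.74)]
scene lock_head [(array([632.6,   6.1,   3.9]), 0.69)]
scene top_left [(array([625.6,  50.1,  93.2]), 0.86)]
scene top_middle [(array([631.8,   7.7,  94.4]), 0.7)]
scene top_right [(array([637.1, -40. ,  94.5]), 0.78)]
scene lid_grip [(array([535.4,  -5.4, 103.5]), 0.58)]
top lockbox [(array([581.2,  -6.5,   0.1]), 0.6)]
top lock_head [(array([631.5,   4.3,  -3. ]), 0.66)]
top top_left [(array([626.7,  45.2,  91.3]), 0.83)]
top top_middle [(array([634.6,   2.9,  90.7]), 0.59)]
top top_right [(array([635.9, -38.4,  95.9]), 0.84), (array([ 633.8, -370.5,   -3.7]), 0.33)]
top lid_grip [(array([534.4,  -6.9,  99.9]), 0.71)]
0.7
```

View pics/scene0.png

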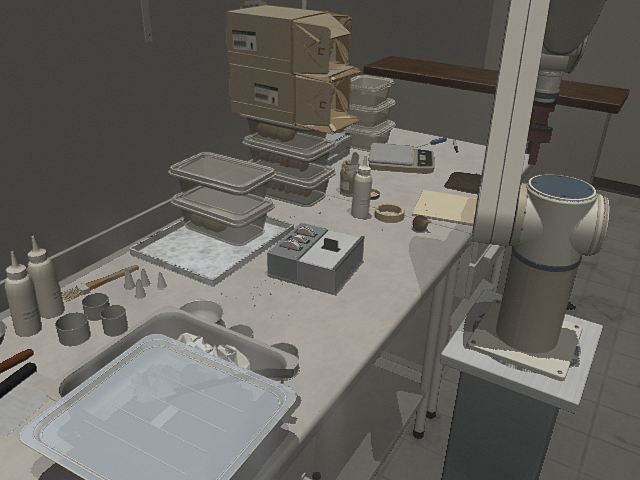

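View pics/top0.png

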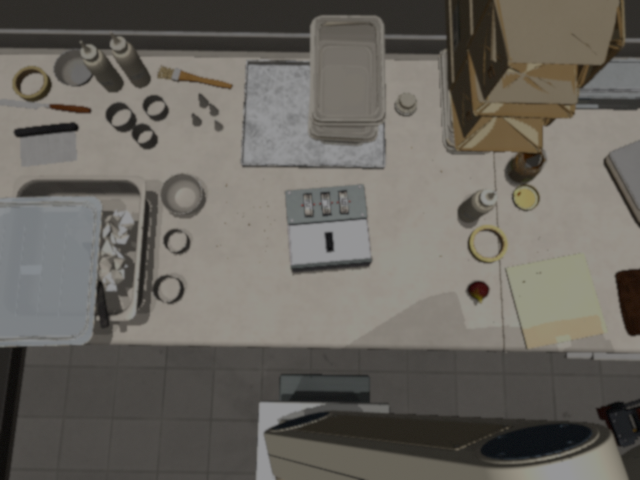

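Run:
```python
from h import *
np.set_printoptions(precision=3,suppress=True)
o=monitor.get_obs(); print(o["t"],o["orientation"]);Rt=cv2.Rodrigues(np.array(o["orientation"],float))[0];print(Rt)
K,R,t=cam("wrist"); c=-R.T@t; print(K,"cam in tool",Rt.T@(c-np.array(o["ee_pos"])),"axis in tool",Rt.T@R.T)
```

```text
0.7 [3.109 0.452 0.   ]
[[ 0.959  0.285  0.   ]
 [ 0.285 -0.959 -0.   ]
 [ 0.     0.    -1.   ]]
[[403.999   0.    321.247]
 [  0.    403.999 238.53 ]
 [  0.      0.      1.   ]] cam in tool [  70.179    1.346 -192.518] axis in tool [[ 0.001 -0.967 -0.256]
 [ 1.     0.001  0.001]
 [-0.001 -0.256  0.967]]
```

Request:
carry_out:
  targets:
    - [[0,0,20],[70,100,60],0]
    - [[0,0,40],[150,250,60],0]
    - [[0,0,60],[250,400,60],0]
    - [[0,0,80],[387,599,20],0]
    - [[0,0,80],[387,599,0],0]
    - [[0,0,80],[387,599,-30],0]
    - [[0,0,80],[387,599,-50],0]
    - [[0,0,80],[387,599,-50],0]
    - [[0,0,80],[387,599,-50],0]
    - [[0,0,80],[387,599,-50],0]

```text
t: 1.53
ee_pos: [400.5, -253.2, 189.4]
orientation: [2.25, 2.192, 0.0]
ft_force: [0.8, 0.4, -0.8]
width: 24.7
```

Request:
carry_out:
  targets:
    - [[0,0,4],[40,60,-10],0]
    - [[0,0,8],[80,130,-20],0]
    - [[0,0,8],[165,250,-40],0]
    - [[0,0,8],[165,250,-48],0]
    - [[0,0,8],[165,250,-48],0]
    - [[0,0,8],[165,250,-48],0]
    - [[0,0,8],[165,250,-48],0]
    - [[0,0,8],[165,250,-48],0]
    - [[0,0,8],[165,250,-48],0]
    - [[0,0,8],[165,250,-48],0]

```text
t: 2.37
ee_pos: [564.3, -4.8, 141.0]
orientation: [-2.096, -2.339, 0.002]
ft_force: [-0.5, -0.4, 0.3]
width: 0.7
```

Run:
```python
from h import *
np.set_printoptions(precision=1,suppress=True)
im=snap("wrist","w1")
for q in("top_left","top_middle","top_right","lid_grip","lockbox","lock_head"):
    r=place_of(q,"wrist"); print(q,[(c2w("wrist",d["point"]),round(d["confidence"],2)) for d in r[:2]])
o=monitor.get_obs(); print(o["t"],o["ee_pos"],o["orientation"],o["ft_force"],o["width"])
```

```text
top_left [(array([635.5,  -0. ,  94. ]), 0.37)]
top_middle [(array([635.6,   0.6,  92.7]), 0.85)]
top_right [(array([635.5, -41.2,  92. ]), 0.61)]
lid_grip [(array([536. , -11.3, 100.1]), 0.7)]
lockbox [(array([577.3,  -4.3,   2.1]), 0.58)]
lock_head [(array([637. ,   2.8,   1.1]), 0.77)]
2.7167 [564.5  -6.  141.7] [2.1 2.3 0. ] [-0.1 -0.2 -0.2] 0.4040234089381086
```

View pics/w1.png

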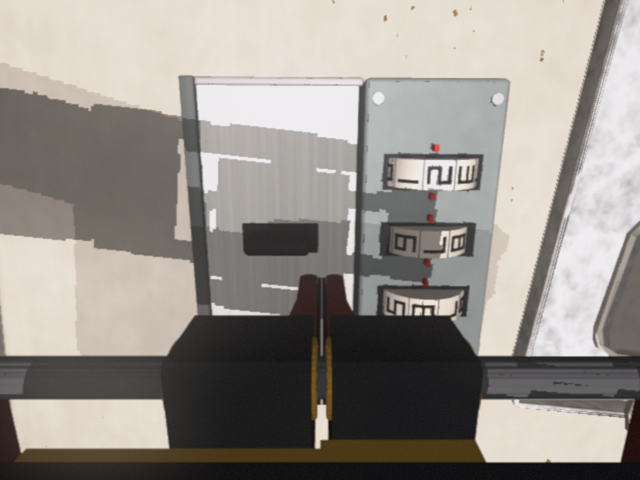

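Request:
carry_out:
  targets:
    - [[0,0,0],[35,-45,0],0]
    - [[0,0,0],[72,-90,0],0]
    - [[0,0,0],[72,-90,0],0]
    - [[0,0,0],[72,-90,0],0]
    - [[0,0,0],[72,-90,0],0]

```text
t: 3.13
ee_pos: [637.0, -96.7, 141.1]
orientation: [2.102, 2.335, 0.0]
ft_force: [-0.5, 0.3, -0.1]
width: 0.3
```

```bash
cat > look.py <<'E'
import sys
from h import *
np.set_printoptions(precision=2,suppress=True)
f=sys.argv[1]; x0,x1,y0,y1=map(int,sys.argv[2:6]); s=float(sys.argv[6])
im=snap("wrist",f); c=cv2.resize(im[y0:y1,x0:x1],None,fx=s,fy=s,interpolation=cv2.INTER_CUBIC)
cv2.imwrite(f"pics/{f}z.png",cv2.cvtColor(c,cv2.COLOR_RGB2BGR))
hsv=cv2.cvtColor(im,cv2.COLOR_RGB2HSV); m=((hsv[...,1]>150)&(hsv[...,2]>110)&((hsv[...,0]<8)|(hsv[...,0]>172))).astype(np.uint8)
n,l,st,ce=cv2.connectedComponentsWithStats(m)
for i in range(1,n):
    if st[i,4]>6: print("red",ce[i],st[i,4],ray_z("wrist",ce[i],80))
o=monitor.get_obs(); print(o["t"],o["ee_pos"],o["orientation"],o["ft_force"],o["width"])
E
python3 look.py w2 0 640 0 480 1
python3 - <<'E'
from h import *
np.set_printoptions(precision=1,suppress=True)
for q in("top_left","top_middle","top_right","lid_grip","lockbox","lock_head"):
    r=place_of(q,"wrist"); print(q,[(c2w("wrist",d["point"]),round(d["confidence"],2)) for d in r[:2]])
E
```

```text
red [333.48  21.86] 29 [629.79  33.15  80.  ]
red [333.07  49.07] 30 [631.18  18.99  80.  ]
red [332.5  104.27] 22 [634.31 -11.15  80.  ]
red [332.5 128.5] 22 [635.9  -25.01  80.  ]
red [331.91 178.65] 23 [638.98 -55.09  80.  ]
3.1833 [635.97 -95.52 140.95] [-2.1  -2.34  0.  ] [-0.65  0.69  0.07] 0.4793441216285314
top_left []
top_middle [(array([635. ,   3.8,  92.4]), 0.94)]
top_right [(array([634.7, -37.2,  92.3]), 0.9)]
lid_grip [(array([535.8,  -5.7,  97.3]), 0.93)]
lockbox [(array([577.1,   0.5,   3.4]), 0.73)]
lock_head [(array([634.2,   6.7,   0.5]), 0.82)]
```

View pics/w2z.png

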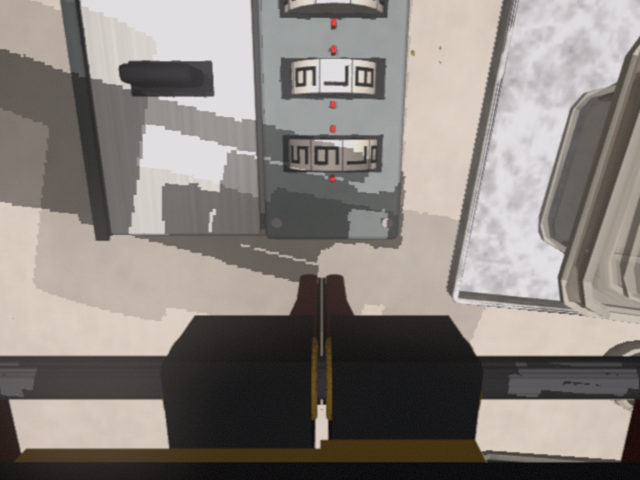

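```bash
cat > unwrap.py <<'E'
import sys
from h import *
YAW=np.radians(5.97); M=np.array([632.75,3.9])
ex=np.array([np.cos(YAW),np.sin(YAW)]); ey=np.array([-ex[1],ex[0]])
def unwrap(im,yl,ztop=93.):
    K,R,t=cam("wrist"); ph=np.linspace(-1,1,400); ys=np.linspace(20,-20,90)  # 200px/rad ; digit = 125.7px
    P=np.zeros((90,400,3))
    for i,y in enumerate(ys):
        r=30.
        xy=M[None]+ex[None]*(r*np.sin(ph))[:,None]+ey[None]*(yl+y)
        z=ztop-r+r*np.cos(ph)
        if abs(y)>10: # head-top plane at mark height
            xy=M[None]+ex[None]*(30*ph)[:,None]+ey[None]*(yl+y); z=np.full(400,82.)
        P[i,:,:2]=xy;P[i,:,2]=z
    uv=cv2.projectPoints(P.reshape(-1,1,3),cv2.Rodrigues(R)[0],t,K,None)[0].reshape(90,400,2).astype(np.float32)
    return cv2.remap(im,uv[...,0],uv[...,1],cv2.INTER_CUBIC)
def sheet(f,tops=(93,93,93)):
    im=snap("wrist",f); rows=[]
    for yl,zt in zip((44,0,-44),tops):
        a=cv2.resize(unwrap(im,yl,zt),(800,180)); a[:,398:402]=(0,255,0) if False else a[:,398:402]; a[:14,400]=(0,255,0);a[-14:,400]=(0,255,0); rows.append(a)
    cv2.imwrite(f"pics/{f}u.png",cv2.cvtColor(np.vstack(rows),cv2.COLOR_RGB2BGR))
if __name__=="__main__":
    sheet(sys.argv[1])
    o=monitor.get_obs(); print(o["t"],o["ee_pos"],o["ft_force"])
E
python3 unwrap.py w3
```

```text
3.5333 [636.40616739 -94.15734155 141.54839338] [ 1.37783575 -0.69383562 -0.37611102]
```

View pics/w3u.png

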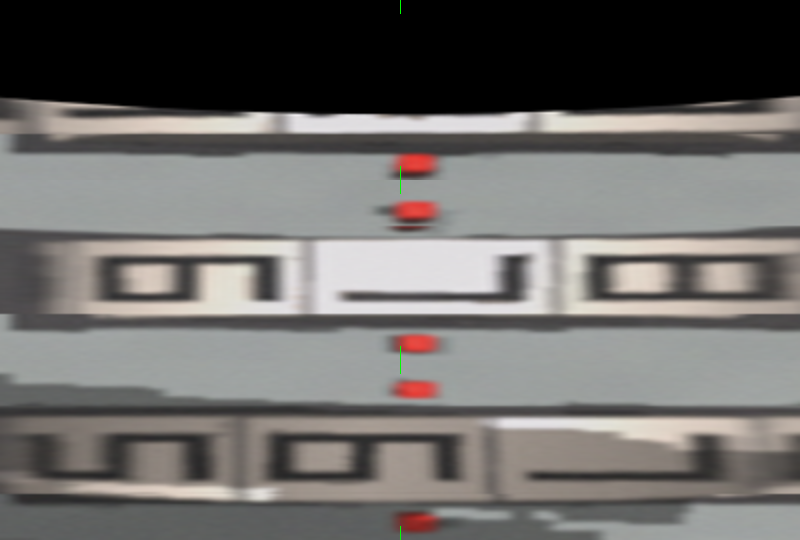

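Request:
carry_out:
  targets:
    - [[0,0,0],[-2,30,0],0]
    - [[0,0,0],[-4,55,0],0]
    - [[0,0,0],[-4,55,-20],0]
    - [[0,0,0],[-4,55,-34],0]
    - [[0,0,0],[-4,55,-39],0]
    - [[0,0,0],[-4,55,-40],0]
    - [[0,0,0],[-4,55,-40],0]
    - [[0,0,0],[-4,55,-40],0]

```text
t: 4.2
ee_pos: [633.3, -40.1, 102.1]
orientation: [2.098, 2.337, 0.001]
ft_force: [-0.4, -0.3, 0.2]
width: 0.1
```

```bash
cat > avg.py <<'E'
from h import *
import sys
np.set_printoptions(precision=2,suppress=True)
n=int(sys.argv[1]) if len(sys.argv)>1 else 5
P=[];F=[]
for i in range(n):
    vision.get_image("wrist"); o=monitor.get_obs(); P.append(o["ee_pos"]);F.append(o["ft_force"])
print(o["t"],np.mean(P,0),np.mean(F,0),np.std(P,0),np.std(F,0))
E
python3 avg.py 6
```

```text
4.5 [633.21 -40.16 102.08] [ 0.03 -0.09  0.21] [0.14 0.05 0.16] [0.45 0.36 0.6 ]
```

Request:
carry_out:
  targets:
    - [[0,0,0],[0,0,-1.5],0]
    - [[0,0,0],[0,0,-3],0]
    - [[0,0,0],[0,0,-3.5],0]
    - [[0,0,0],[0,0,-3.5],0]

```text
t: 4.83
ee_pos: [632.5, -39.9, 97.5]
orientation: [-2.098, -2.337, 0.001]
ft_force: [0.2, 0.4, -0.2]
width: 0.3
```

Request:
carry_out:
  targets:
    - [[0,0,0],[0,0,-0.7],0]
    - [[0,0,0],[0,0,-1.4],0]
    - [[0,0,0],[0,0,-1.4],0]

```text
t: 5.08
ee_pos: [632.6, -39.9, 96.2]
orientation: [-2.099, -2.338, 0.0]
ft_force: [-0.5, 0.1, 0.2]
width: 0.4
```

Request:
carry_out:
  targets:
    - [[0,0,0],[0,0,-0.7],0]
    - [[0,0,0],[0,0,-1.4],0]
    - [[0,0,0],[0,0,-1.4],0]

```text
t: 5.33
ee_pos: [632.6, -39.9, 94.9]
orientation: [-2.099, -2.338, 0.0]
ft_force: [1.0, 0.4, -0.4]
width: 0.7
```

Request:
carry_out:
  targets:
    - [[0,0,0],[0,0,-0.7],0]
    - [[0,0,0],[0,0,-1.4],0]
    - [[0,0,0],[0,0,-1.4],0]

```text
t: 5.58
ee_pos: [632.6, -39.9, 93.5]
orientation: [-2.098, -2.338, 0.0]
ft_force: [1.0, 0.0, 0.5]
width: 0.4
```

Request:
carry_out:
  targets:
    - [[0,0,0],[0,0,-0.5],0]
    - [[0,0,0],[0,0,-1],0]
    - [[0,0,0],[0,0,-1],0]

```text
t: 5.83
ee_pos: [632.6, -39.9, 92.5]
orientation: [-2.099, -2.338, 0.0]
ft_force: [0.7, 0.3, 0.4]
width: 1.1
```

Request:
carry_out:
  targets:
    - [[0,0,0],[0,0,-0.5],0]
    - [[0,0,0],[0,0,-1],0]
    - [[0,0,0],[0,0,-1],0]

```text
t: 6.08
ee_pos: [632.6, -39.9, 91.5]
orientation: [-2.099, -2.338, 0.0]
ft_force: [0.0, -0.3, 0.1]
width: 0.5
```

```bash
python3 avg.py 4
```

```text
6.2833 [632.71 -39.91  91.62] [-0.11  0.31 -0.02] [0.03 0.01 0.05] [0.4  0.44 0.13]
```

Request:
carry_out:
  targets:
    - [[0,0,0],[0,0,-0.5],0]
    - [[0,0,0],[0,0,-1],0]
    - [[0,0,0],[0,0,-1],0]

```text
t: 6.53
ee_pos: [632.6, -39.9, 90.5]
orientation: [-2.099, -2.338, 0.0]
ft_force: [-0.9, -1.2, -0.7]
width: 0.4
```

Request:
carry_out:
  targets:
    - [[0,0,0],[0,0,-0.5],0]
    - [[0,0,0],[0,0,-1],0]
    - [[0,0,0],[0,0,-1],0]

```text
t: 6.78
ee_pos: [632.6, -39.9, 89.5]
orientation: [-2.099, -2.338, 0.0]
ft_force: [0.2, -0.2, 0.5]
width: 0.3
```

Request:
carry_out:
  targets:
    - [[0,0,0],[0,0,-0.5],0]
    - [[0,0,0],[0,0,-1],0]
    - [[0,0,0],[0,0,-1],0]

```text
t: 7.03
ee_pos: [632.6, -39.9, 88.5]
orientation: [-2.099, -2.338, 0.0]
ft_force: [0.0, -0.0, 0.7]
width: 0.5
```

```bash
python3 avg.py 4
```

```text
7.2333 [632.7  -39.91  88.6 ] [-0.08  0.08 -0.27] [0.03 0.01 0.03] [0.67 0.43 0.54]
```

Request:
carry_out:
  targets:
    - [[0,0,0],[0,0,-0.5],0]
    - [[0,0,0],[0,0,-1],0]
    - [[0,0,0],[0,0,-1],0]

```text
t: 7.48
ee_pos: [632.6, -39.9, 87.5]
orientation: [-2.099, -2.338, 0.0]
ft_force: [0.7, 0.3, 0.6]
width: 0.8
```

```bash
python3 avg.py 4; python3 look.py w4 160 480 40 280 2.4
```

```text
7.6833 [632.69 -39.9   87.6 ] [0.51 0.1  0.45] [0.03 0.01 0.03] [0.22 0.57 0.39]
red [333.    56.81] 43 [627.7   61.61  80.  ]
red [332.56 125.54] 41 [631.01  31.48  80.  ]
red [332.03 155.4 ] 35 [632.37  17.57  80.  ]
red [331.6  216.44] 25 [635.65 -12.53  80.  ]
red [331.55 244.14] 22 [637.3  -26.98  80.  ]
7.7333 [632.72 -39.91  87.63] [2.1  2.34 0.  ] [-1.42 -0.1  -0.67] 0.6593972149205461
```

View pics/w4z.png

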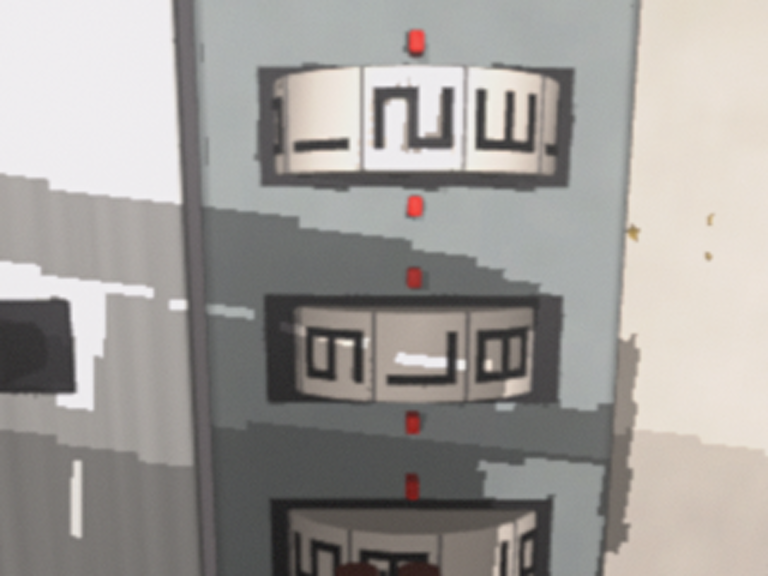

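Request:
carry_out:
  targets:
    - [[0,0,0],[0,0,-0.5],0]
    - [[0,0,0],[0,0,-1],0]
    - [[0,0,0],[0,0,-1],0]

```text
t: 7.98
ee_pos: [632.6, -39.9, 86.5]
orientation: [-2.099, -2.338, 0.0]
ft_force: [-0.2, -0.1, -0.1]
width: 0.6
```

```bash
python3 avg.py 4
```

```text
8.1833 [632.68 -39.92  86.59] [-0.35 -0.07  0.4 ] [0.03 0.02 0.04] [0.42 0.25 0.17]
```

Request:
carry_out:
  targets:
    - [[0,0,0],[0,0,-0.4],0]
    - [[0,0,0],[0,0,-0.8],0]
    - [[0,0,0],[0,0,-0.8],0]

```text
t: 8.43
ee_pos: [632.7, -39.9, 85.7]
orientation: [-2.099, -2.338, 0.0]
ft_force: [0.3, 0.6, -0.7]
width: 0.5
```

```bash
python3 avg.py 4
```

```text
8.6333 [632.69 -39.91  85.8 ] [-0.26  0.04  0.21] [0.03 0.01 0.03] [0.37 0.26 0.19]
```

Run:
```python
from h import *
for n in("scene","top"):
    im=snap(n,n+"1"); u=proj(n,[632.7,-39.9,86]); print(n,u)
    x,y=map(int,u); c=im[max(0,y-60):y+60,max(0,x-80):x+80]; cv2.imwrite(f"pics/{n}1z.png",cv2.cvtColor(cv2.resize(c,None,fx=4.5,fy=4.5,interpolation=cv2.INTER_CUBIC),cv2.COLOR_RGB2BGR))
```

```text
scene [306.55432208 229.61523816]
top [343.04089582 202.34510356]
```

View pics/scene1z.png

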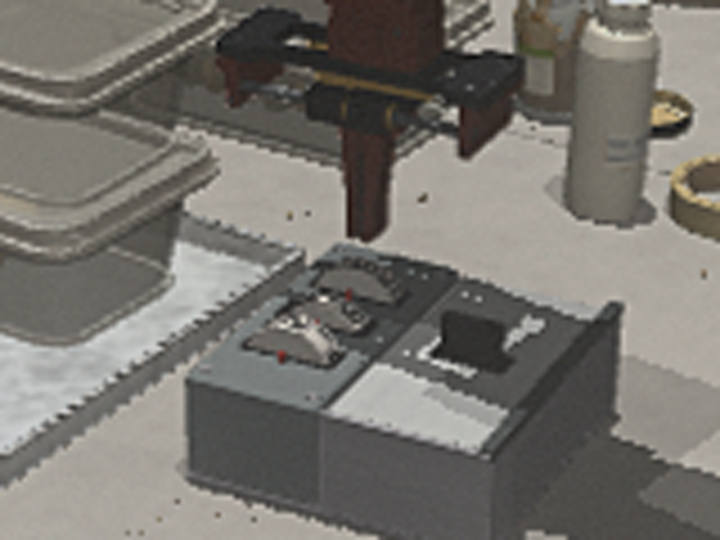

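View pics/top1z.png

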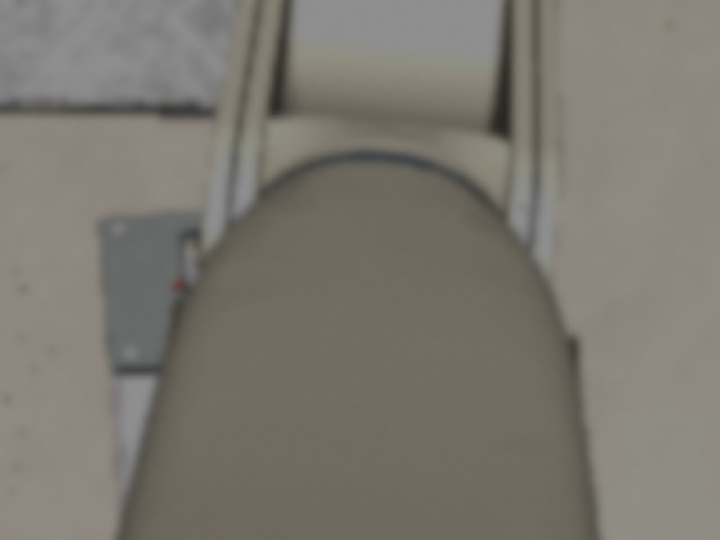

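Run:
```python
from h import *
im=cv2.imread("pics/scene1.png")
o=monitor.get_obs(); T=np.array(o["ee_pos"]); print(T,o["t"])
x0,y0=226,170
c=cv2.resize(im[y0:y0+120,x0:x0+160],None,fx=5,fy=5,interpolation=cv2.INTER_CUBIC)
def dot(P,col):
    u=(proj("scene",P)-[x0,y0]+.5)*5; cv2.circle(c,tuple(int(v) for v in u),3,col,-1); print(P,u)
for P in([638.6,-39.8,93],[634,4,93],[629.5,47.8,93]): dot(P,(0,255,0))
for dz in(0,20,40,61+19): dot(T+[0,0,dz],(255,255,0))
cv2.imwrite("pics/s1d.png",c)
```

```text
[632.72882981 -39.91097529  85.87165734] 8.7333
[638.6, -39.8, 93] [396.41325258 286.85562787]
[634, 4, 93] [360.53441795 319.56455506]
[629.5, 47.8, 93] [322.90931982 353.67441993]
[632.72882981 -39.91097529  85.87165734] [405.23606253 300.75838003]
[632.72882981 -39.91097529 105.87165734] [405.63698634 268.93844583]
[632.72882981 -39.91097529 125.87165734] [406.0427155  236.73712735]
[632.72882981 -39.91097529 165.87165734] [406.86893965 171.16257789]
```

View pics/s1d.png

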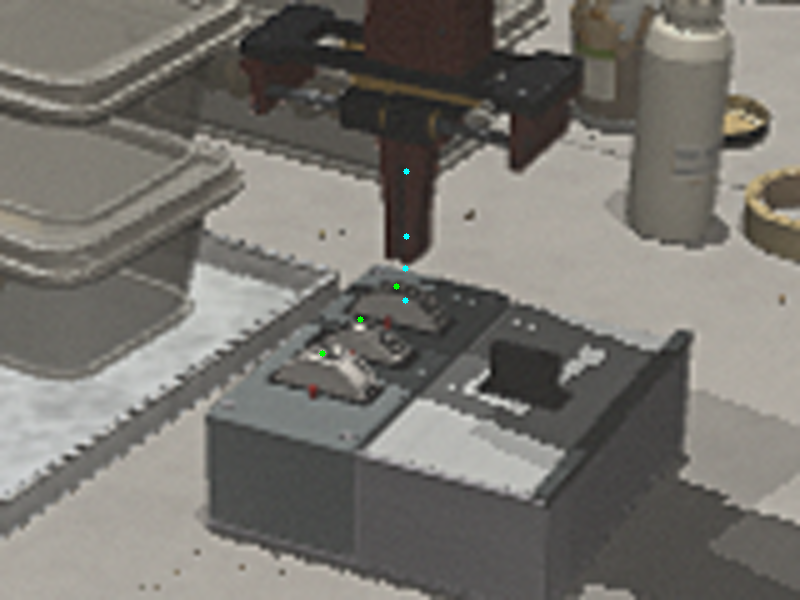

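Request:
carry_out:
  targets:
    - [[0,0,0],[0,0,-2.5],0]
    - [[0,0,0],[0,0,-5],0]
    - [[0,0,0],[0,0,-7],0]
    - [[0,0,0],[0,0,-7],0]

```text
t: 9.07
ee_pos: [632.3, -39.9, 78.1]
orientation: [-2.098, -2.337, 0.001]
ft_force: [-0.0, 0.1, 0.0]
width: 0.3
```

Request:
carry_out:
  targets:
    - [[0,0,0],[0,0,-0.7],0]
    - [[0,0,0],[0,0,-1.4],0]
    - [[0,0,0],[0,0,-1.4],0]

```text
t: 9.32
ee_pos: [632.7, -39.9, 77.3]
orientation: [-2.099, -2.338, 0.0]
ft_force: [-0.7, 0.0, 0.6]
width: 0.6
```

Request:
carry_out:
  targets:
    - [[0,0,0],[0,0,-0.7],0]
    - [[0,0,0],[0,0,-1.4],0]
    - [[0,0,0],[0,0,-1.4],0]

```text
t: 9.57
ee_pos: [632.6, -39.9, 75.9]
orientation: [-2.099, -2.338, 0.0]
ft_force: [-0.4, -0.1, 0.1]
width: 0.5
```

Request:
carry_out:
  targets:
    - [[0,0,0],[0,0,-0.7],0]
    - [[0,0,0],[0,0,-1.4],0]
    - [[0,0,0],[0,0,-1.4],0]

```text
t: 9.82
ee_pos: [632.6, -39.9, 74.5]
orientation: [-2.099, -2.338, 0.0]
ft_force: [-0.6, -0.2, -0.6]
width: 0.3
```

Request:
carry_out:
  targets:
    - [[0,0,0],[0,0,-0.7],0]
    - [[0,0,0],[0,0,-1.2],0]
    - [[0,0,0],[0,0,-1.2],0]

```text
t: 10.07
ee_pos: [632.6, -39.9, 73.3]
orientation: [-2.099, -2.338, 0.0]
ft_force: [-0.6, -0.0, 0.1]
width: 0.7
```

Request:
carry_out:
  targets:
    - [[0,0,0],[0,0,-0.7],0]
    - [[0,0,0],[0,0,-1.2],0]
    - [[0,0,0],[0,0,-1.2],0]

```text
t: 10.32
ee_pos: [632.6, -39.9, 72.1]
orientation: [-2.099, -2.338, 0.0]
ft_force: [-0.5, 0.2, -0.0]
width: 0.4
```

Request:
carry_out:
  targets:
    - [[0,0,0],[0,0,-0.7],0]
    - [[0,0,0],[0,0,-1.2],0]
    - [[0,0,0],[0,0,-1.2],0]

```text
t: 10.57
ee_pos: [632.6, -39.9, 70.9]
orientation: [-2.099, -2.338, 0.0]
ft_force: [-0.6, 0.6, 0.4]
width: -0.1
```

```bash
python3 avg.py 2;python3 look.py w5 160 480 40 280 2.4;  python3 - <<'E'
from h import *
im=snap("scene","scene2")
c=cv2.resize(im[170:290,226:386],None,fx=5,fy=5,interpolation=cv2.INTER_CUBIC)
cv2.imwrite("pics/s2z.png",c[...,::-1])
E
```

```text
10.6667 [632.66 -39.9   70.96] [ 0.03 -0.15 -0.24] [0.01 0.01 0.01] [0.12 0.3  0.1 ]
red [334.46  49.58] 57 [627.81  61.7   80.  ]
red [333.5 125. ] 50 [630.95  31.5   80.  ]
red [333.07 157.46] 41 [632.38  17.62  80.  ]
red [332.44 223.93] 41 [635.62 -12.62  80.  ]
red [332.42 252.89] 19 [637.24 -26.62  80.  ]
10.7167 [632.74 -39.92  71.02] [2.1  2.34 0.  ] [-0.4   0.11  0.12] 0.5542253457864699
```

View pics/s2z.png

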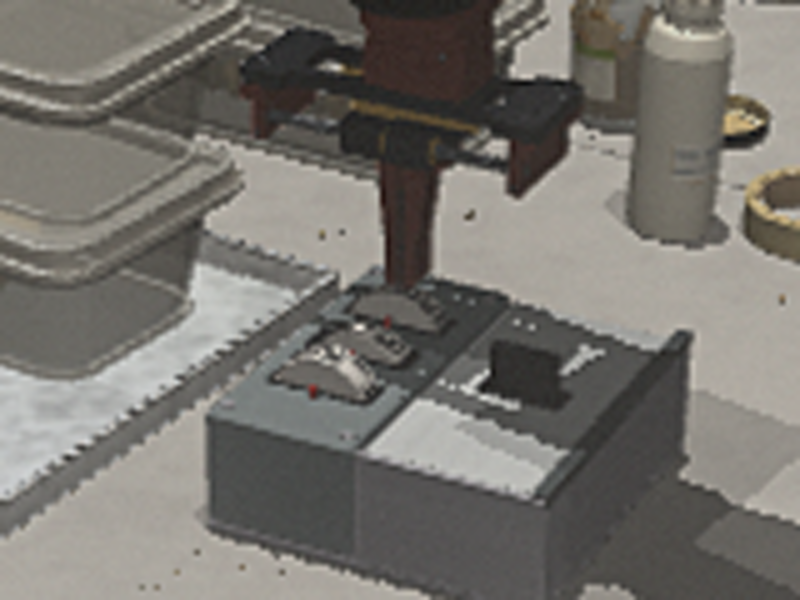

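View pics/w5z.png

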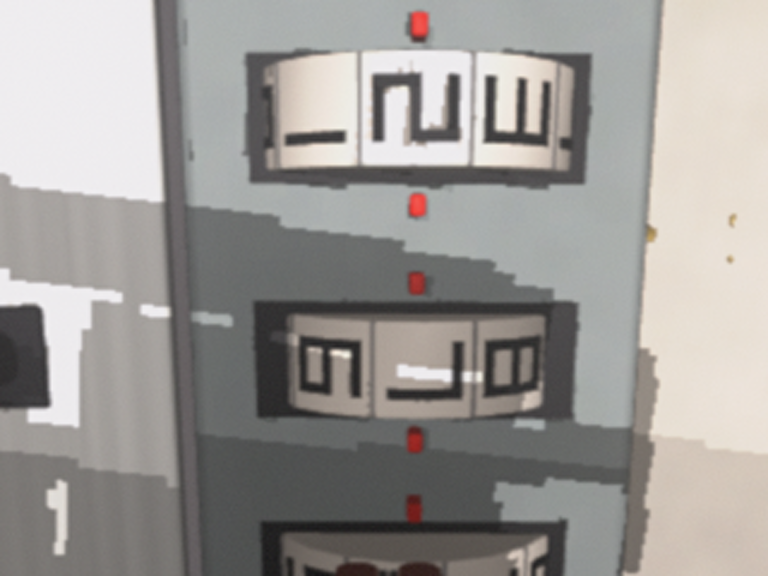

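Request:
carry_out:
  targets:
    - [[0,0,0],[0,0,-0.5],0]
    - [[0,0,0],[0,0,-1],0]
    - [[0,0,0],[0,0,-1],0]

```text
t: 11.02
ee_pos: [632.7, -39.9, 69.9]
orientation: [-2.099, -2.338, 0.0]
ft_force: [-0.4, 0.2, -0.2]
width: 0.5
```

Request:
carry_out:
  targets:
    - [[0,0,0],[0,0,-0.5],0]
    - [[0,0,0],[0,0,-1],0]
    - [[0,0,0],[0,0,-1],0]

```text
t: 11.27
ee_pos: [632.6, -39.9, 68.9]
orientation: [-2.099, -2.338, 0.0]
ft_force: [-0.3, -0.5, -0.7]
width: 0.2
```

Request:
carry_out:
  targets:
    - [[0,0,0],[0,0,-0.5],0]
    - [[0,0,0],[0,0,-1],0]
    - [[0,0,0],[0,0,-1],0]

```text
t: 11.52
ee_pos: [632.7, -39.9, 67.9]
orientation: [-2.099, -2.338, 0.0]
ft_force: [-0.0, -0.5, 0.2]
width: 0.1
```

Request:
carry_out:
  targets:
    - [[0,0,0],[0,0,-0.5],0]
    - [[0,0,0],[0,0,-1],0]
    - [[0,0,0],[0,0,-1],0]

```text
t: 11.77
ee_pos: [632.6, -39.9, 66.9]
orientation: [-2.099, -2.338, 0.0]
ft_force: [0.3, 0.3, 0.4]
width: 0.8
```

Request:
carry_out:
  targets:
    - [[0,0,0],[0,0,-0.5],0]
    - [[0,0,0],[0,0,-1],0]
    - [[0,0,0],[0,0,-1],0]

```text
t: 12.02
ee_pos: [632.7, -39.9, 66.0]
orientation: [-2.099, -2.338, 0.0]
ft_force: [-0.2, 0.2, 0.5]
width: 0.8
```

Request:
carry_out:
  targets:
    - [[0,0,0],[0,0,-0.5],0]
    - [[0,0,0],[0,0,-1],0]
    - [[0,0,0],[0,0,-1],0]

```text
t: 12.27
ee_pos: [632.6, -39.9, 64.9]
orientation: [-2.099, -2.338, 0.0]
ft_force: [0.1, 0.5, -0.1]
width: 0.8
```

```bash
python3 avg.py 3
```

```text
12.4167 [632.68 -39.92  64.99] [-0.35 -0.19  0.24] [0.02 0.02 0.02] [0.77 0.64 0.24]
```

```bash
cat > sc.py <<'E'
import sys
from h import *
f=sys.argv[1]
im=snap("scene",f); c=cv2.resize(im[200:260,266:346],None,fx=9,fy=9,interpolation=cv2.INTER_CUBIC)
cv2.imwrite(f"pics/{f}z.png",c[...,::-1])
E
python3 sc.py s3
```

```text
(no output)
```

View pics/s3z.png

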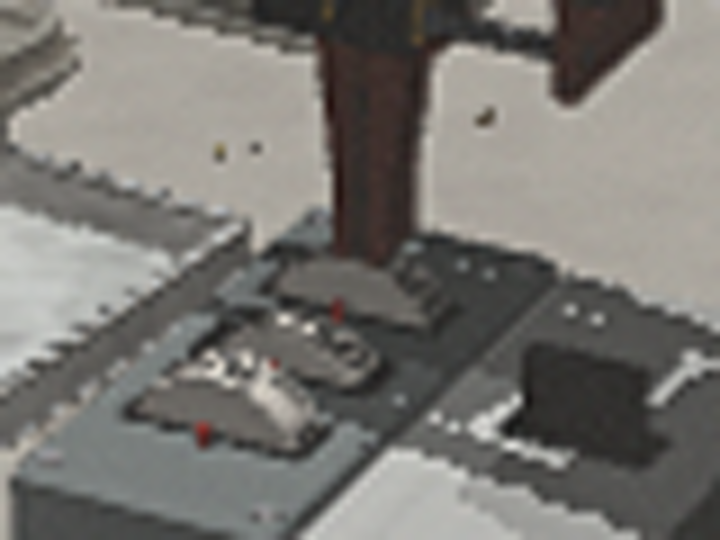

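Request:
carry_out:
  targets:
    - [[0,0,0],[0,0,-0.5],0]
    - [[0,0,0],[0,0,-1],0]
    - [[0,0,0],[0,0,-1],0]

```text
t: 12.72
ee_pos: [632.6, -39.9, 63.9]
orientation: [-2.099, -2.338, 0.0]
ft_force: [0.0, -0.3, -0.5]
width: 0.3
```

Request:
carry_out:
  targets:
    - [[0,0,0],[0,0,-0.5],0]
    - [[0,0,0],[0,0,-1],0]
    - [[0,0,0],[0,0,-1],0]

```text
t: 12.97
ee_pos: [632.8, -39.9, 63.2]
orientation: [2.099, 2.338, 0.0]
ft_force: [-0.5, -0.0, 2.6]
width: 0.5
```

```bash
python3 avg.py 3
```

```text
13.1167 [632.8  -39.93  63.24] [-1.1  -0.49  2.92] [0.01 0.01 0.02] [0.44 0.4  0.23]
```

Request:
carry_out:
  targets:
    - [[0,0,0],[0,0,-0.5],0]
    - [[0,0,0],[0,0,-0.9],0]
    - [[0,0,0],[0,0,-0.9],0]

```text
t: 13.37
ee_pos: [632.8, -39.9, 62.4]
orientation: [2.099, 2.338, 0.0]
ft_force: [-2.4, 1.2, 5.1]
width: 0.4
```

```bash
python3 avg.py 3
```

```text
13.5167 [632.85 -39.92  62.46] [-1.74  0.24  5.34] [0.02 0.02 0.01] [0.28 0.79 0.57]
```

Request:
carry_out:
  targets:
    - [[0,0,0],[1.5,0.15,-0.1],0]
    - [[0,0,0],[3.5,0.35,-0.1],0]
    - [[0,0,0],[5.5,0.55,-0.1],0]
    - [[0,0,0],[6,0.6,-0.1],0]
    - [[0,0,0],[6,0.6,-0.1],0]

```text
t: 13.93
ee_pos: [639.1, -39.2, 62.5]
orientation: [2.098, 2.337, 0.001]
ft_force: [-0.8, 0.3, 5.7]
width: 0.5
```

```bash
python3 avg.py 2; python3 unwrap.py w6
```

```text
14.0333 [639.05 -39.3   62.48] [-1.17  0.2   5.73] [0.01 0.   0.01] [0.55 0.69 0.24]
14.0833 [639.0504346  -39.27936718  62.50491087] [-1.65988884  0.29917779  6.25014415]
```

View pics/w6u.png

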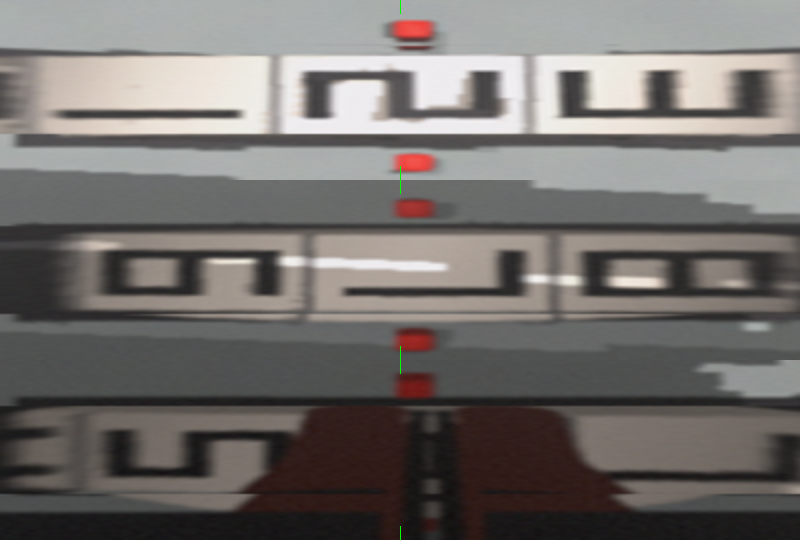

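Request:
carry_out:
  targets:
    - [[0,0,0],[1.5,0.15,0],0]
    - [[0,0,0],[3.5,0.35,0],0]
    - [[0,0,0],[5.5,0.55,0],0]
    - [[0,0,0],[7.5,0.75,0],0]
    - [[0,0,0],[8,0.8,0],0]
    - [[0,0,0],[8,0.8,0],0]

```text
t: 14.58
ee_pos: [646.9, -38.5, 62.1]
orientation: [2.099, 2.338, 0.0]
ft_force: [-1.7, 0.5, 4.6]
width: 0.6
```

```bash
python3 unwrap.py w7
```

```text
14.6333 [646.89634637 -38.50998031  62.12411565] [0.45824465 0.12297891 4.46858148]
```

View pics/w7u.png

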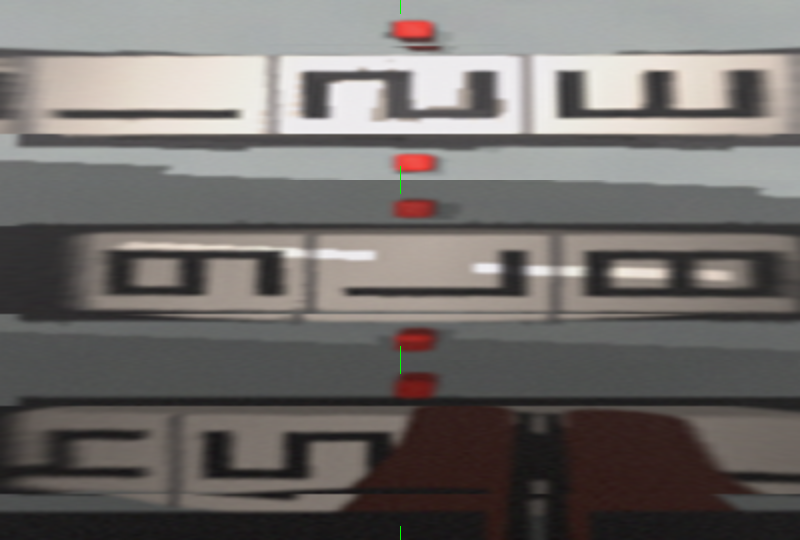

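Request:
carry_out:
  targets:
    - [[0,0,0],[0,0,4],0]
    - [[0,0,0],[0,0,6],0]
    - [[0,0,0],[-8,-0.8,6],0]
    - [[0,0,0],[-12,-1.2,6],0]
    - [[0,0,0],[-12,-1.2,4],0]
    - [[0,0,0],[-12,-1.2,2.5],0]
    - [[0,0,0],[-12,-1.2,1.2],0]
    - [[0,0,0],[-12,-1.2,0.5],0]
    - [[0,0,0],[-12,-1.2,0],0]
    - [[0,0,0],[-12,-1.2,0],0]

```text
t: 15.47
ee_pos: [634.8, -39.7, 62.3]
orientation: [-2.099, -2.338, 0.0]
ft_force: [-2.3, -0.5, 5.3]
width: 0.4
```

Request:
carry_out:
  targets:
    - [[0,0,0],[1.5,0.15,0],0]
    - [[0,0,0],[3.5,0.35,0],0]
    - [[0,0,0],[5.5,0.55,0],0]
    - [[0,0,0],[7.5,0.75,0],0]
    - [[0,0,0],[8.4,0.85,0],0]
    - [[0,0,0],[8.4,0.85,0],0]

```text
t: 15.97
ee_pos: [643.6, -38.8, 62.3]
orientation: [2.098, 2.337, 0.001]
ft_force: [-1.9, 0.4, 4.8]
width: 0.3
```

```bash
python3 unwrap.py w8
```

```text
16.0167 [643.5532977  -38.83569005  62.27275226] [-0.63043807  0.99686392  4.55800872]
```

View pics/w8u.png

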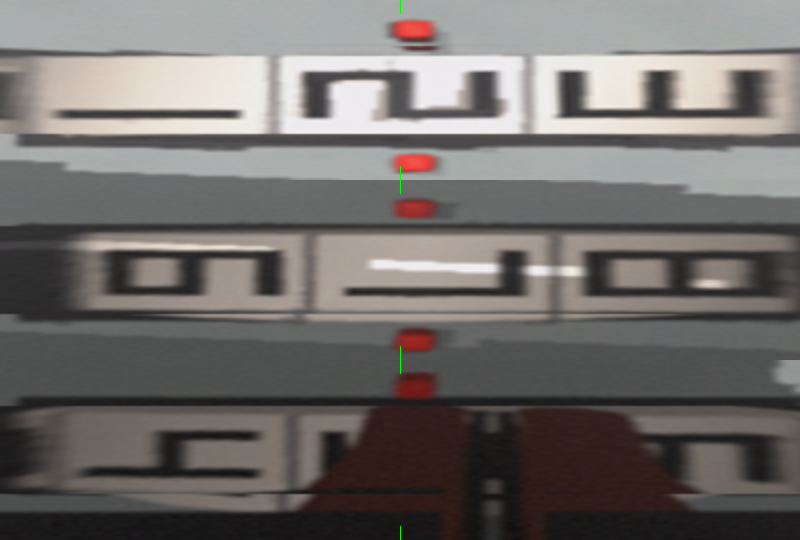

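Request:
carry_out:
  targets:
    - [[0,0,0],[0,0,12],0]
    - [[0,0,0],[0,0,27],0]
    - [[0,0,0],[-3,40,27],0]
    - [[0,0,0],[-6,80,27],0]
    - [[0,0,0],[-6,87.4,27],0]
    - [[0,0,0],[-6,87.4,22],0]
    - [[0,0,0],[-6,87.4,16],0]
    - [[0,0,0],[-6,87.4,14.5],0]
    - [[0,0,0],[-6,87.4,14.5],0]

```text
t: 16.77
ee_pos: [636.5, 47.1, 75.4]
orientation: [-2.099, -2.335, 0.002]
ft_force: [-0.0, -0.5, 1.0]
width: 0.6
```

```bash
python3 avg.py 2
```

```text
16.8667 [636.87  47.21  75.97] [ 0.02 -0.72 -0.52] [0.14 0.07 0.17] [0.29 0.14 0.33]
```

Request:
carry_out:
  targets:
    - [[0,0,0],[0,0,-0.7],0]
    - [[0,0,0],[0,0,-1.4],0]
    - [[0,0,0],[0,0,-1.4],0]

```text
t: 17.12
ee_pos: [637.2, 48.1, 75.1]
orientation: [2.099, 2.337, -0.0]
ft_force: [-0.3, -0.2, 0.1]
width: 0.7
```

Request:
carry_out:
  targets:
    - [[0,0,0],[0,0,-0.7],0]
    - [[0,0,0],[0,0,-1.2],0]
    - [[0,0,0],[0,0,-1.2],0]

```text
t: 17.37
ee_pos: [637.0, 48.6, 73.9]
orientation: [-2.099, -2.338, 0.0]
ft_force: [-1.1, -0.9, -0.0]
width: 0.1
```

Request:
carry_out:
  targets:
    - [[0,0,0],[0,0,-0.7],0]
    - [[0,0,0],[0,0,-1.2],0]
    - [[0,0,0],[0,0,-1.2],0]

```text
t: 17.62
ee_pos: [637.0, 48.6, 72.6]
orientation: [-2.099, -2.338, 0.0]
ft_force: [-0.4, -0.5, -0.3]
width: 0.7
```

Request:
carry_out:
  targets:
    - [[0,0,0],[0,0,-0.7],0]
    - [[0,0,0],[0,0,-1.2],0]
    - [[0,0,0],[0,0,-1.2],0]

```text
t: 17.87
ee_pos: [637.0, 48.5, 71.4]
orientation: [-2.099, -2.338, 0.0]
ft_force: [0.4, -0.3, 0.4]
width: 0.7
```

Request:
carry_out:
  targets:
    - [[0,0,0],[0,0,-0.7],0]
    - [[0,0,0],[0,0,-1.2],0]
    - [[0,0,0],[0,0,-1.2],0]

```text
t: 18.12
ee_pos: [637.0, 48.5, 70.2]
orientation: [-2.099, -2.338, 0.0]
ft_force: [0.1, 0.0, 0.6]
width: 0.4
```

```bash
python3 avg.py 2
```

```text
18.2167 [637.08  48.54  70.27] [-0.38  0.24 -0.26] [0.03 0.01 0.04] [0.39 0.24 0.19]
```

Request:
carry_out:
  targets:
    - [[0,0,0],[0,0,-0.7],0]
    - [[0,0,0],[0,0,-1.2],0]
    - [[0,0,0],[0,0,-1.2],0]

```text
t: 18.47
ee_pos: [637.0, 48.5, 69.0]
orientation: [-2.099, -2.338, 0.0]
ft_force: [0.5, 0.6, 0.0]
width: 0.5
```

Request:
carry_out:
  targets:
    - [[0,0,0],[0,0,-0.7],0]
    - [[0,0,0],[0,0,-1.2],0]
    - [[0,0,0],[0,0,-1.2],0]

```text
t: 18.72
ee_pos: [637.0, 48.5, 67.8]
orientation: [-2.099, -2.338, 0.0]
ft_force: [0.2, 0.6, -0.1]
width: 0.4
```

Request:
carry_out:
  targets:
    - [[0,0,0],[0,0,-0.7],0]
    - [[0,0,0],[0,0,-1.2],0]
    - [[0,0,0],[0,0,-1.2],0]

```text
t: 18.97
ee_pos: [637.0, 48.5, 66.6]
orientation: [-2.099, -2.338, 0.0]
ft_force: [0.0, -0.5, -0.3]
width: 0.4
```

Request:
carry_out:
  targets:
    - [[0,0,0],[0,0,-0.6],0]
    - [[0,0,0],[0,0,-1],0]
    - [[0,0,0],[0,0,-1],0]

```text
t: 19.22
ee_pos: [637.1, 48.5, 65.6]
orientation: [-2.099, -2.338, 0.0]
ft_force: [-0.0, 0.3, 0.1]
width: 0.7
```

Request:
carry_out:
  targets:
    - [[0,0,0],[0,0,-0.6],0]
    - [[0,0,0],[0,0,-1],0]
    - [[0,0,0],[0,0,-1],0]

```text
t: 19.47
ee_pos: [637.2, 48.6, 64.8]
orientation: [2.099, 2.338, 0.0]
ft_force: [-1.0, -0.1, 1.0]
width: 0.3
```

Request:
carry_out:
  targets:
    - [[0,0,0],[0,0,-0.6],0]
    - [[0,0,0],[0,0,-1],0]
    - [[0,0,0],[0,0,-1],0]

```text
t: 19.72
ee_pos: [637.3, 48.5, 64.0]
orientation: [2.099, 2.338, 0.0]
ft_force: [-0.7, -0.4, 3.4]
width: 0.9
```

Contact near z≈65. Press a little more, then roll 8 mm toward −x.

Request:
carry_out:
  targets:
    - [[0,0,0],[0,0,-0.5],0]
    - [[0,0,0],[0,0,-0.7],0]
    - [[0,0,0],[0,0,-0.7],0]
    - [[0,0,0],[-1.5,-0.15,-0.7],0]
    - [[0,0,0],[-3.5,-0.35,-0.7],0]
    - [[0,0,0],[-5.5,-0.55,-0.7],0]
    - [[0,0,0],[-7.5,-0.75,-0.7],0]
    - [[0,0,0],[-8,-0.8,-0.7],0]
    - [[0,0,0],[-8,-0.8,-0.7],0]

```text
t: 20.47
ee_pos: [630.0, 47.8, 63.8]
orientation: [2.098, 2.337, 0.002]
ft_force: [1.1, -0.3, 6.9]
width: 0.5
```

```bash
python3 avg.py 2; python3 unwrap.py w9
```

```text
20.5667 [630.01  47.78  63.76] [1.79 0.02 6.55] [0.   0.01 0.  ] [0.27 0.36 0.48]
20.6167 [629.98436518  47.77870368  63.73927482] [1.2208076  0.09017456 6.16940453]
```

View pics/w9u.png

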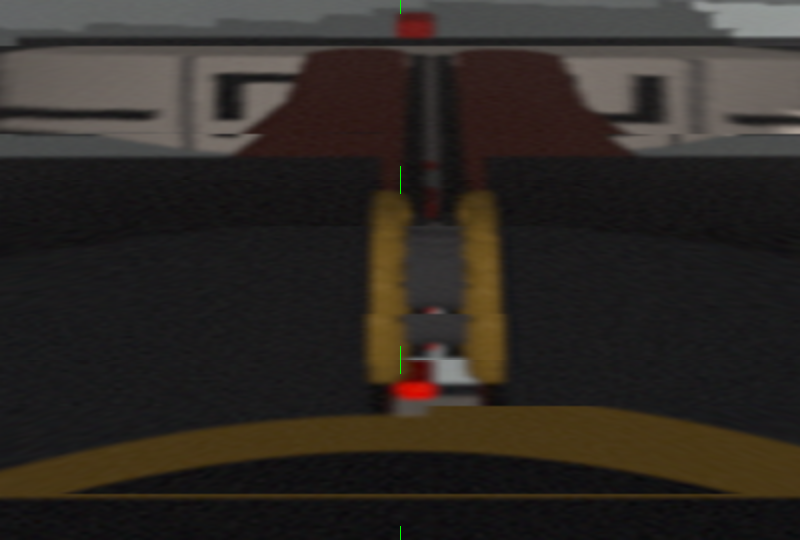

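Request:
carry_out:
  targets:
    - [[0,0,0],[-2,-0.2,0],0]
    - [[0,0,0],[-4,-0.4,0],0]
    - [[0,0,0],[-6,-0.6,0],0]
    - [[0,0,0],[-7,-0.75,0],0]
    - [[0,0,0],[-7,-0.75,0],0]

```text
t: 21.03
ee_pos: [622.6, 47.0, 63.5]
orientation: [2.098, 2.337, 0.002]
ft_force: [0.9, 0.7, 5.9]
width: 0.2
```

Request:
carry_out:
  targets:
    - [[0,0,0],[0,0,4],0]
    - [[0,0,0],[0,0,6],0]
    - [[0,0,0],[8,0.8,6],0]
    - [[0,0,0],[10,1,6],0]
    - [[0,0,0],[10,1,4],0]
    - [[0,0,0],[10,1,2.5],0]
    - [[0,0,0],[10,1,1.2],0]
    - [[0,0,0],[10,1,0.5],0]
    - [[0,0,0],[10,1,0.1],0]
    - [[0,0,0],[10,1,0.1],0]

```text
t: 21.87
ee_pos: [632.1, 48.0, 63.6]
orientation: [2.099, 2.338, 0.0]
ft_force: [-1.0, 0.7, 5.9]
width: 0.7
```

```bash
python3 unwrap.py w10
```

```text
21.9167 [632.11769829  48.00356992  63.6021874 ] [-0.86138324 -0.31339029  5.48770444]
```

View pics/w10u.png

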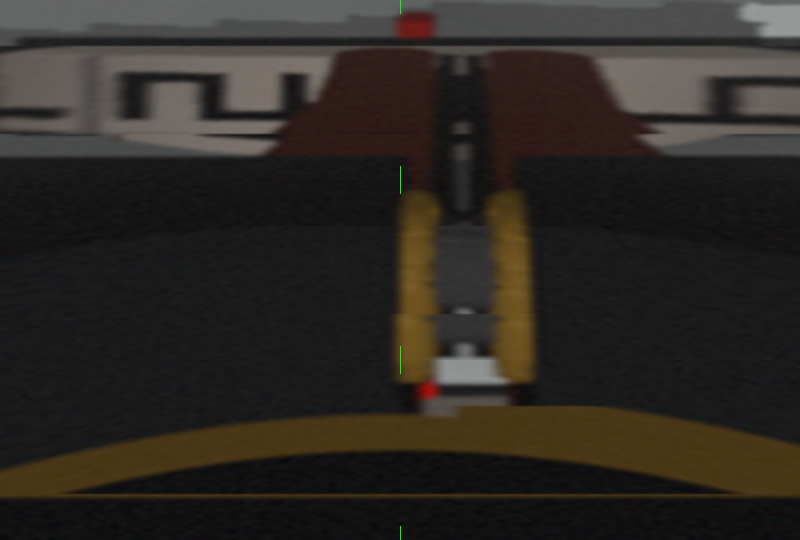

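Request:
carry_out:
  targets:
    - [[0,0,0],[-1.5,-0.15,0],0]
    - [[0,0,0],[-3,-0.3,0],0]
    - [[0,0,0],[-4.3,-0.4,0],0]
    - [[0,0,0],[-4.3,-0.4,0],0]

```text
t: 22.25
ee_pos: [628.5, 47.6, 63.8]
orientation: [2.098, 2.337, 0.002]
ft_force: [1.9, 0.2, 5.0]
width: 0.6
```

```bash
python3 avg.py 2; python3 unwrap.py w11
```

```text
22.35 [628.49  47.61  63.76] [1.3  0.25 5.58] [0.01 0.01 0.01] [0.47 0.49 0.12]
22.4 [628.51345055  47.63524824  63.73153075] [2.29230548 0.14254742 6.64325342]
```

View pics/w11u.png

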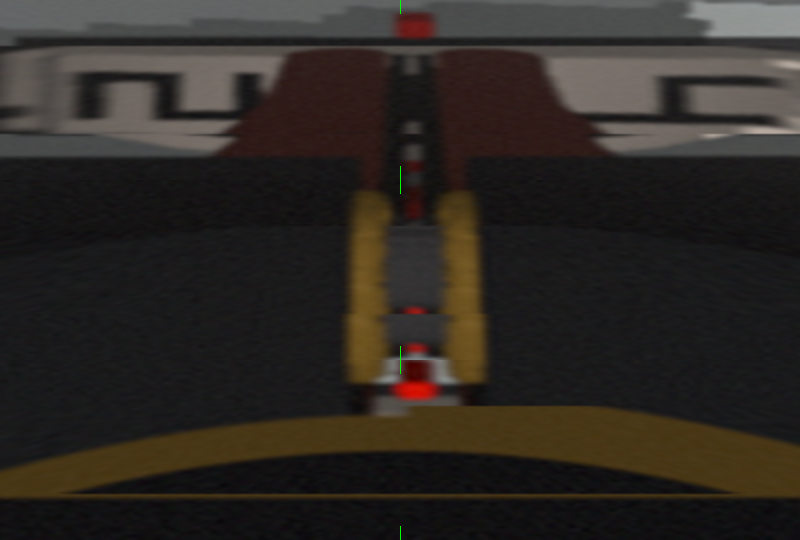

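Request:
carry_out:
  targets:
    - [[0,0,0],[0,0,20],0]
    - [[0,0,0],[0,0,40],0]
    - [[0,0,0],[3,-40,65],0]
    - [[0,0,0],[6,-80,75],0]
    - [[0,0,0],[10,-118,75],0]
    - [[0,0,0],[10,-118,75],0]
    - [[0,0,0],[10,-118,75],0]
    - [[0,0,0],[10,-118,75],0]

```text
t: 23.07
ee_pos: [636.7, -70.2, 137.2]
orientation: [-2.099, -2.335, 0.002]
ft_force: [-0.6, -0.3, 0.1]
width: 0.5
```

```bash
python3 unwrap.py w12; python3 look.py w12 160 480 0 240 2.4
```

```text
23.1167 [636.72864515 -69.53019271 137.17743774] [0.46658079 0.87018633 0.11668116]
red [329.55  14.62] 29 [627.71  62.05  80.  ]
red [329.44  72.89] 27 [631.13  31.92  80.  ]
red [329.08  98.44] 25 [632.52  18.02  80.  ]
red [328.58 150.89] 19 [635.67 -11.89  80.  ]
red [328.43 174.61] 23 [637.21 -26.05  80.  ]
23.1667 [636.93 -69.11 137.26] [-2.1  -2.34  0.  ] [-0.   -0.02  0.1 ] 0.31655010992961585
```

View pics/w12u.png

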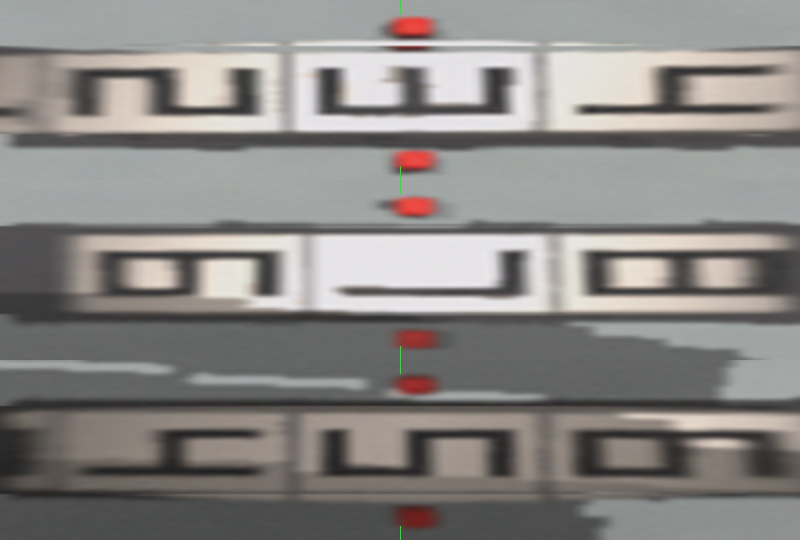

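View pics/w12z.png

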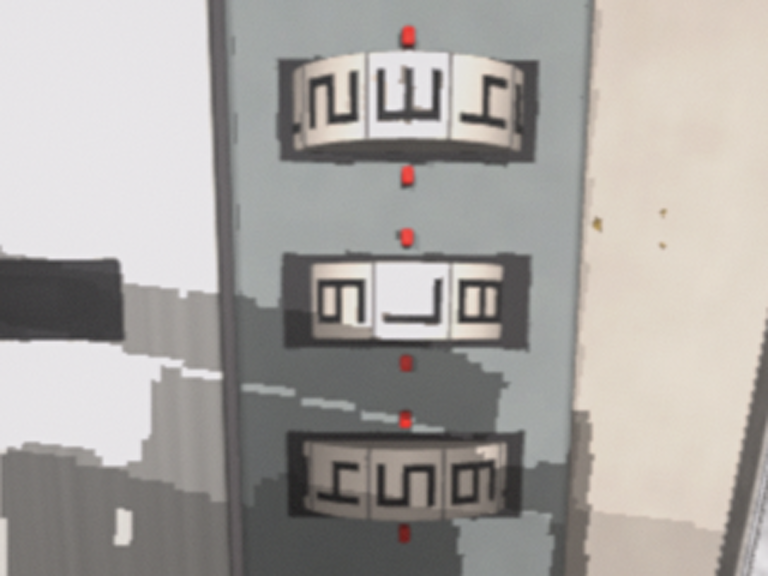

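Request:
carry_out:
  targets:
    - [[0,0,0],[-35,30,0],0]
    - [[0,0,0],[-70,60,0],0]
    - [[0,0,0],[-103,90,0],0]
    - [[0,0,0],[-103,90,-30],0]
    - [[0,0,0],[-103,90,-60],0]
    - [[0,0,0],[-103,90,-70],0]
    - [[0,0,0],[-103,90,-75],0]
    - [[0,0,0],[-103,90,-75],0]
    - [[0,0,0],[-103,90,-75],0]

```text
t: 23.92
ee_pos: [535.8, 19.7, 63.7]
orientation: [2.098, 2.337, 0.001]
ft_force: [-0.1, 0.4, 0.2]
width: 0.3
```

```bash
python3 avg.py 2; python3 look.py w13 0 640 0 480 1
```

```text
24.0167 [536.06  19.46  64.1 ] [ 0.11 -0.28 -0.29] [0.02 0.04 0.08] [0.24 0.02 0.19]
red [536.4 217.1] 52 [628.84  61.09  80.  ]
red [527.44 280.93] 41 [632.11  30.88  80.  ]
red [523.57 309.33] 46 [633.72  16.58  80.  ]
24.0667 [535.99  19.34  64.19] [2.1  2.34 0.  ] [ 0.96  0.29 -0.36] 0.20606044056855516
```

View pics/w13.png

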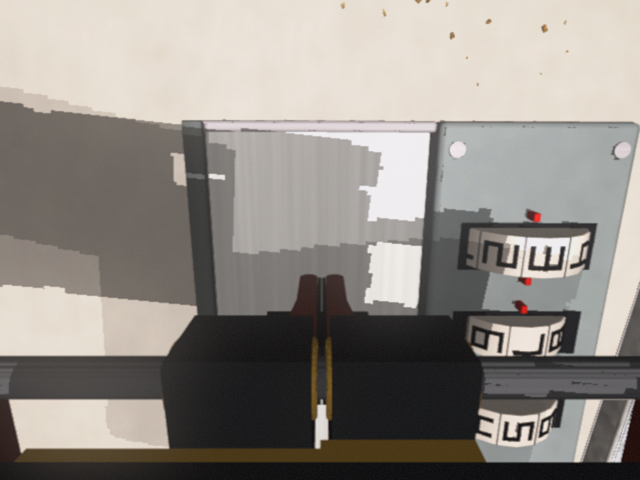

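Request:
carry_out:
  targets:
    - [[0,0,0],[0.4,-4,0],0]
    - [[0,0,0],[0.8,-8,0],0]
    - [[0,0,0],[1.2,-12,0],0]
    - [[0,0,0],[1.6,-16,0],0]
    - [[0,0,0],[1.6,-16,0],0]

```text
t: 24.48
ee_pos: [536.8, 2.8, 63.4]
orientation: [2.099, 2.337, 0.001]
ft_force: [-0.9, 0.8, -0.6]
width: 0.1
```

Request:
carry_out:
  targets:
    - [[0,0,0],[0.4,-4,0],0]
    - [[0,0,0],[0.8,-8,0],0]
    - [[0,0,0],[1.2,-12,0],0]
    - [[0,0,0],[1.6,-16,0],0]
    - [[0,0,0],[2,-20,0],0]
    - [[0,0,0],[2,-20,0],0]

```text
t: 24.98
ee_pos: [538.5, -17.3, 63.1]
orientation: [2.099, 2.337, -0.001]
ft_force: [-0.6, -0.5, 0.4]
width: 0.4
```

```bash
python3 avg.py 2; python3 look.py w14 0 640 0 480 1
python3 - <<'E'
from h import *
im=snap("scene","s4"); c=cv2.resize(im[190:290,256:396],None,fx=5.5,fy=5.5,interpolation=cv2.INTER_CUBIC)
cv2.imwrite(f"pics/s4z.png",c[...,::-1])
E
```

```text
25.0833 [538.06 -17.06  62.88] [ 0.03  0.16 -0.54] [0.11 0.08 0.04] [0.67 0.51 0.21]
red [555.24 131.95] 63 [628.78  61.79  80.  ]
red [544.75 203.4 ] 52 [632.    31.63  80.  ]
red [540.11 235.09] 57 [633.52  17.34  80.  ]
red [531.24 297.71] 42 [636.88 -12.7   80.  ]
red [527.1  325.65] 48 [638.39 -26.96  80.  ]
25.1333 [537.93 -16.8   62.81] [-2.1  -2.34  0.  ] [ 0.08 -0.03 -0.08] 0.3761110394598176
```

View pics/w14.png

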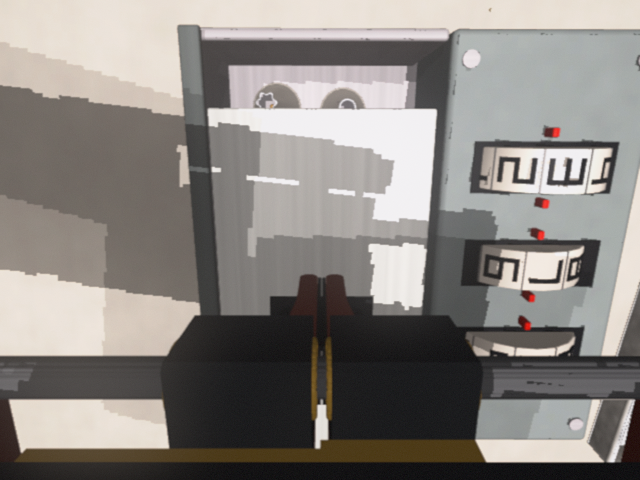

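View pics/s4z.png

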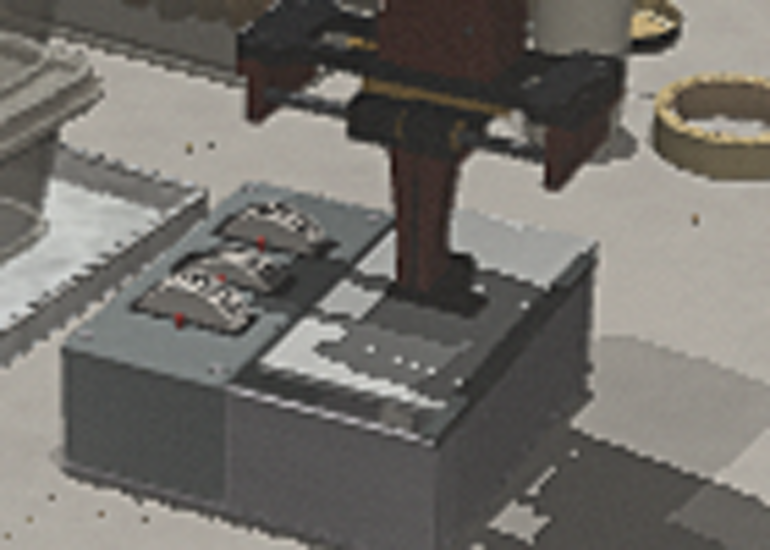

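Request:
carry_out:
  targets:
    - [[0,0,0],[0.4,-4,0],0]
    - [[0,0,0],[0.8,-8,0],0]
    - [[0,0,0],[1.2,-12,0],0]
    - [[0,0,0],[1.6,-16,0],0]
    - [[0,0,0],[2,-20,0],0]
    - [[0,0,0],[2.4,-24,0],0]
    - [[0,0,0],[2.7,-26,0],0]
    - [[0,0,0],[2.7,-26,0],0]

```text
t: 25.85
ee_pos: [541.1, -43.2, 63.1]
orientation: [2.099, 2.337, -0.001]
ft_force: [0.4, -0.1, -1.0]
width: 0.8
```

Request:
carry_out:
  targets:
    - [[0,0,0],[0.1,-1.5,0],0]
    - [[0,0,0],[0.3,-3,0],0]
    - [[0,0,0],[0.3,-3,0],0]

```text
t: 26.1
ee_pos: [541.5, -45.6, 63.2]
orientation: [2.099, 2.338, -0.0]
ft_force: [-1.3, 1.7, -2.0]
width: 0.6
```

```bash
python3 avg.py 2; python3 look.py w15 0 640 0 480 1
```

```text
26.2 [541.55 -45.59  63.24] [-0.94  0.97 -1.39] [0.03 0.   0.03] [0.57 0.27 0.01]
red [564.29  57.12] 68 [628.91  61.95  80.  ]
red [552.79 134.97] 61 [632.07  31.76  80.  ]
red [547.86 168.84] 56 [633.57  17.7   80.  ]
red [538. 237.] 47 [636.83 -12.49  80.  ]
red [533.58 267.16] 50 [638.35 -26.74  80.  ]
red [524.5 328. ] 30 [641.51 -57.32  80.  ]
26.25 [541.65 -45.57  63.29] [2.1  2.34 0.  ] [-0.54  0.06 -0.07] 0.30768040223256793
```

View pics/w15.png

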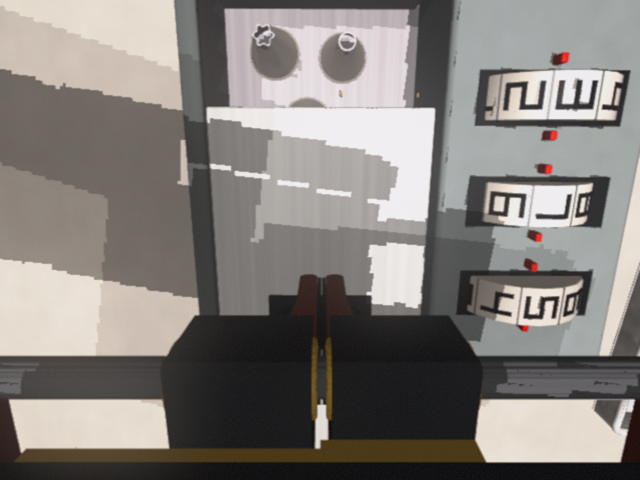

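Request:
carry_out:
  targets:
    - [[0,0,0],[0.1,-1.5,0],0]
    - [[0,0,0],[0.3,-3,0],0]
    - [[0,0,0],[0.3,-3,0],0]

```text
t: 26.5
ee_pos: [542.0, -48.5, 63.3]
orientation: [2.099, 2.337, 0.0]
ft_force: [-0.2, 3.0, 0.6]
width: 0.8
```

Request:
carry_out:
  targets:
    - [[0,0,0],[0.1,-1.5,0],0]
    - [[0,0,0],[0.3,-2.5,0],0]
    - [[0,0,0],[0.3,-2.5,0],0]

```text
t: 26.75
ee_pos: [542.0, -49.6, 63.3]
orientation: [-2.099, -2.336, -0.002]
ft_force: [-0.7, 11.2, 2.9]
width: 0.4
```

Request:
carry_out:
  targets:
    - [[0,0,0],[0,-0.6,0],0]
    - [[0,0,0],[0,-0.6,0],0]

```text
t: 26.92
ee_pos: [542.1, -49.6, 63.3]
orientation: [-2.099, -2.335, -0.003]
ft_force: [0.4, 14.3, 1.8]
width: 0.6
```

Request:
carry_out:
  targets:
    - [[0,0,0],[-0.5,8,0],0]
    - [[0,0,0],[-1.5,16,0],0]
    - [[0,0,0],[-1.5,16,25],0]
    - [[0,0,0],[-1.5,16,60],0]
    - [[0,0,0],[-1.5,-20,90],0]
    - [[0,0,0],[20,-60,110],0]
    - [[0,0,0],[50,-60,130],0]
    - [[0,0,0],[50,-60,130],0]
    - [[0,0,0],[50,-60,130],0]
    - [[0,0,0],[50,-60,130],0]

```text
t: 27.75
ee_pos: [590.9, -111.2, 192.2]
orientation: [-2.098, -2.337, 0.002]
ft_force: [-0.2, 0.6, 0.6]
width: 0.2
```

```bash
python3 look.py w16 0 640 0 480 1; python3 unwrap.py w17
python3 - <<'E'
from h import *
for n in("wrist",):
    vision.get_image(n)
    for q in("lid_grip","top_left","top_right"):
        print(n,q,[(c2w(n,d["point"]),d["confidence"]) for d in place_of(q,n)[:1]])
snap("scene","s5"); snap("top","t5")
print("exp closed 537.5 -6; open:",537.5+.104*60,-6.1-59.7)
E
```

```text
red [401.52  26.35] 23 [630.11  32.25  80.  ]
red [400.3   48.95] 20 [631.54  18.11  80.  ]
red [397.67  95.  ] 18 [634.47 -11.9   80.  ]
red [396.6 115.6] 15 [635.91 -25.86  80.  ]
red [394.62 157.75] 16 [639.14 -55.53  80.  ]
27.8 [ 590.19 -110.75  191.66] [-2.1  -2.34  0.  ] [0.44 0.03 0.81] 0.3898612827600926
27.85 [ 589.99333351 -110.61593322  191.51442033] [-0.00791681 -0.59443815 -0.54966477]
wrist lid_grip [(array([543.6539503 , -67.91860142,  96.53699474]), 0.8)]
wrist top_left []
wrist top_right [(array([637.05776028, -44.36636819,  92.58562413]), 0.93)]
exp closed 537.5 -6; open: 543.74 -65.8
```

View pics/w16.png

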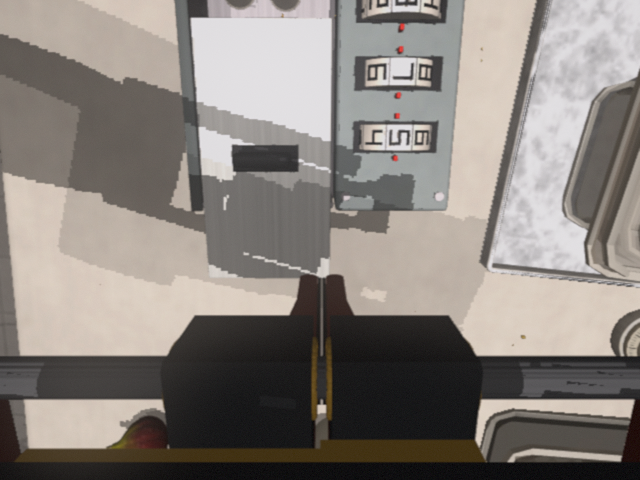

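View pics/w17u.png

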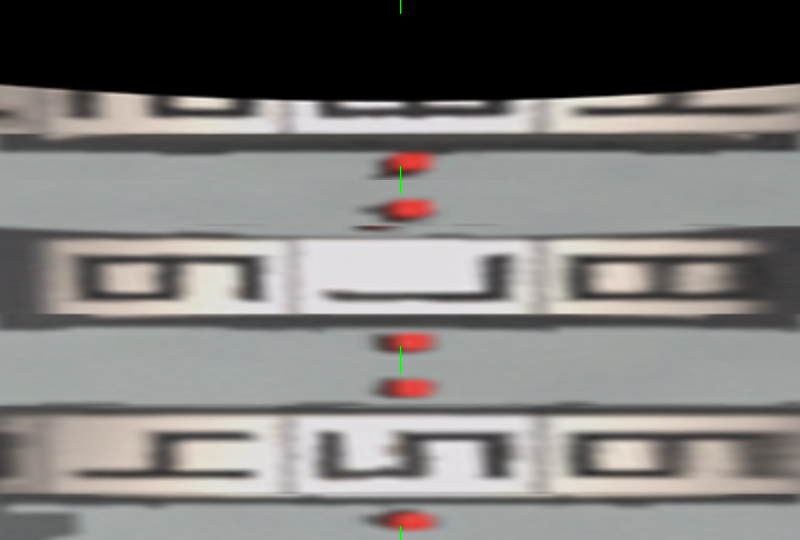

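View pics/s5.png

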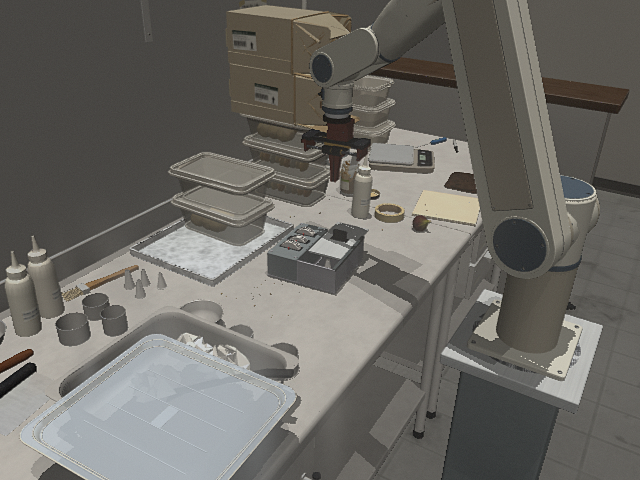

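```bash
python3 -c "
from h import *
print(order.close_job(), monitor.get_obs()['t'])"
```

```text
the job is handed in; nothing more can be done
the job is handed in; nothing more can be done
```

The lockbox is open: the wheels show 3-7-5, the lid is against its right stop, and the job was handed in after about 28 s, with the gripper clear of everything.

- **Wheels:** I rolled the right wheel from about 6.2 to 5 and the left from about 2 to 3, pressing with 7 N at most. In the close-up taken just before the lid move, 3 and 5 sat within about 0.4 mm of their red marks. The middle wheel was not touched; its 7 sits about 1 mm off its marks, as it did at the start.
- **Lid:** I pushed it by the left side of the grip until the force climbed to 14 N with no further movement. The last look put the grip within about 2 mm of its fully open position. After backing off, the middle and right wheels still read 7 and 5. Only the edge of the left wheel was in that last picture, but an earlier one during the push showed its 3 clearly.
- **Bystanders:** the first and last scene pictures show no change among the other things on the table. I compared them by eye only.
- **What disagreed:** the real fingertips sat about 24 mm higher than the reported tool position. I saw this in the scene camera and found the wheels by touch instead.

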